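# Slacken the left-hand arbor knob of the large polisher

## Task

The polisher with the larger felt disc is due for a new felt. Its arbor knob has a left-hand thread, so loosen that knob by turning it clockwise (seen from above) about 70 degrees, and never counterclockwise, which would jam it tighter. Leave the knob of the polisher with the smaller disc as it is, and let go when done.

Things in the scene. Friction and masses are not known exactly. Their poses are not given: they have to be found in the camera images.
- large_knob (a joint): angle (rad) of the black wing knob on the larger disc's polisher; it grows as the knob turns clockwise seen from above (loosening) and starts between -0.1 and 0.1, a different value each time. It turns stiffly (about 0.12 N m) and stays where it is left; it can move from -0.6 to 2.6.
- large_knob_grip (a point): middle of the black wing of the knob to loosen, on its turning axis, 98 mm above the table. Wing 50 mm long, 14 thick, 28 high (84 to 112 mm above the table); the frame turns with it: x along its length, y across its thickness, z up. It stands on a hub 32 mm wide and a washer (top at 71 mm) over a grey felt disc 136 mm wide, top at 66 mm. The round grey machine, 152 mm wide, is fixed.
- small_knob (a joint): angle (rad) of the knob on the smaller disc's polisher, same sign and stiffness; starts between -0.1 and 0.1 and is to be left alone.
- small_knob_grip (a point): middle of the wing of the other knob, same shape, size, height and frame, on an identical fixed machine (each has a black switch box on its side) whose felt disc is only 88 mm wide. The two machines stand side by side, either one on the left.

How it is judged:
At the end, for the whole second after the job is handed in: the knob on the larger disc's polisher reads between 0.8 and 1.65 rad (some 50 to 90 degrees clockwise of its start) and is at rest; the other knob reads between -0.35 and 0.35 (value of joint large_knob between 0.8 and 1.65 rad and velocity of joint large_knob between -0.05 and 0.05 rad/s and value of joint small_knob between -0.35 and 0.35 rad); the robot touches nothing.
It fails at once if the left-hand knob is tightened (turned counterclockwise past -0.35 rad) (value of joint large_knob below -0.35 rad).
It fails at once if the knob on the smaller disc's polisher is turned, past 0.35 rad either way (value of joint small_knob above 0.35 rad or value of joint small_knob below -0.35 rad).
It also fails if it takes over 32 s, if anything falls off the work surface, if the arm or the gripper's body presses on something with over 40 N, if the wrist force passes 120 N, or if a joint passes its speed limit or range.

## Robot

A 7-joint arm with a two-finger parallel gripper is mounted at the origin on the work surface; the furniture and walls round the work are solid. World frame = base frame: x ahead of the robot, y to its left, z up, the work surface at z = 0. Lengths are in m, angles in rad, forces in N, time in s.
With the tool pointing down it reaches from about 0.4 to 0.9 m from the base axis. Payload 5.6 kg.
Tool frame: the origin (TCP) lies midway between the tips of the shut fingers; the grasp point (between the pads) lies 19 mm behind it; z points along the fingers, y is the line along which they close (so a half turn about z gives the same grasp; the last joint's range is limited). The gripper opens to 92 mm and grips with 3 to 60 N. Pads are 20 mm wide; open, the fingers measure 128 mm over their backs; the gripper's body (75 mm by 189 mm) begins 69 mm behind the grasp point.
Start: joints at [-0.043, 0.468, -0.012, 1.603, 0.006, 1.071, -0.056], TCP at [0.65, -0, 0.215] pointing down, gripper open.
Joint ranges: [-2.53, 2.53], [-0.31, 2.02], [-1.57, 1.55], [0.28, 2.44], [-1.29, 4.43], [0.15, 1.84], [-2.92, 2.92]. Speed limits (rad/s): [2.57, 2.57, 3.14, 3.14, 3.14, 3.14, 3.14].

## Interface

Orientations are given as a 3x3 rotation matrix whose columns are the frame's x, y, z axes.
In Python, from station import env, effector, solver, viewer, workorder, search_frame, tip_of gives the robot as it stands. Calls block until the motion is done:
- env.reach(position, orientation): joint-space move of the TCP to a pose.
- env.movel(position, frame=None, rate=0.15): straight line of the TCP; frame=None keeps the orientation; rate is the mean speed in m/s.
- env.goto_joints(angles): joint-space move.
- effector.release() and effector.grasp(squeeze=None): open the fingers fully, or close them until they stop; squeeze is the grip in N (None keeps the last).
- env.pause(seconds).
- solver.inverse_kinematics(position, orientation): joint angles nearest the present ones, or None.
- env.sense(): the state.
- viewer.read_camera(name): name is "scene" or "side" or "wrist"; returns (picture, depth): 384x512x3 uint8, red, green, blue; 384x512 float32, m along the optical axis (not along the pixel's ray), 0 where there is no reading.
- viewer.camera_info(name): a dict with "intrinsics" (3x3 intrinsics, pixels), "dist_coeffs" ([k1, k2, p1, p2, k3] as OpenCV has them; the pictures are not rectified), "eye" and "rotation" of the camera in the world; the wrist camera has in their place "T_tool_cam" (4x4, takes a point from camera to tool coordinates, whose origin is the TCP and whose axes are the flange's). Camera axes: x right, y up, looking along -z (the intrinsics and any distortion apply to the point x, -y, -z); pixel columns grow to the right and rows downward; lengths in m; the calibration is good to about 2 mm. A picture is of the moment at which its call begins: read the wrist's pose just before it. camera_info takes no time and is no camera call.
A pose or a line that the arm cannot do raises env.PlanningError and nothing moves.
- workorder.finish_job(): hands the job in; it is judged then, once.
Trained networks look in the newest picture that a camera, given by its name, has taken for a name from the list of things; names that differ only in an ending like _2 or _b are one class to them, and where a whole thing is asked for, a point or a joint stands for the part that bears it (a point fixed in the world has none). Each returns a list of dicts, best first, with "score" (0 to 1); they miss things now and then, are a little off and sometimes report something else, mostly with a low value. They report only what shows in the picture. A call takes as long as a camera call.
- search_frame(camera, name): "at" ([x, y, z] in m, in world coordinates, good to about 4 mm: the middle of the surface that is visible of it).
- tip_of(camera, name): "at" ([x, y, z] in m, in world coordinates, good to about 4 mm: a listed point, or the origin of a listed thing).
The state is a dict: "t": time; "joint_positions": joint angles; "joint_velocities": joint speeds; "tau": joint torques, N m; "ee_pos": TCP position; "tcp_rot": TCP orientation; "wrist_force": force on the tool from outside, world axes, zero at the start; "moment": the same for the moment, N m; "gripper_width": finger opening in m; "grasp_force": force on a finger pad.
Only numpy, scipy, OpenCV 4.12 (cv2) and the standard library are available. Lean on these libraries where they do the work, as an engineer would, in place of code of your own. Each camera call takes 0.05 s, during which the arm holds its last target. There are 200 camera calls.

## Working session

There is one attempt and no reset: what is moved stays moved. The work goes in short steps, each a Python script; the robot and the scene stay as the last script left them, time stands still between calls to the robot, and variables do not carry over. Pictures are saved under pics/ and viewed, at most 10 in all, crops included, and the job is handed in when it is done.

```bash
mkdir -p pics; python3 - <<'E'
from station import *
import cv2
for c in ["scene","wrist"]:
    p,d=viewer.read_camera(c); cv2.imwrite(f"pics/{c}0.png",p[:,:,::-1])
    for n in ["large_knob_grip","small_knob_grip"]:
        print(c,n,[(r['score'],r['at']) for r in tip_of(c,n)])
s=env.sense();print(s['t'],s['ee_pos'],s['tcp_rot'])
E
```

```text
scene large_knob_grip [(0.94, [0.5005, -0.2046, 0.0965])]
scene small_knob_grip [(0.91, [0.5732, 0.0934, 0.0986])]
wrist large_knob_grip [(0.71, [0.4939, -0.1979, 0.1022])]
wrist small_knob_grip [(0.92, [0.5748, 0.0985, 0.0999])]
0.3 [ 6.49824314e-01 -6.62194373e-05  2.14290671e-01] [[ 9.75256955e-05  9.99999853e-01 -5.33909064e-04]
 [ 9.99999994e-01 -9.75502818e-05 -4.60239039e-05]
 [-4.60759801e-05 -5.33904572e-04 -9.99999856e-01]]
```

View pics/scene0.png

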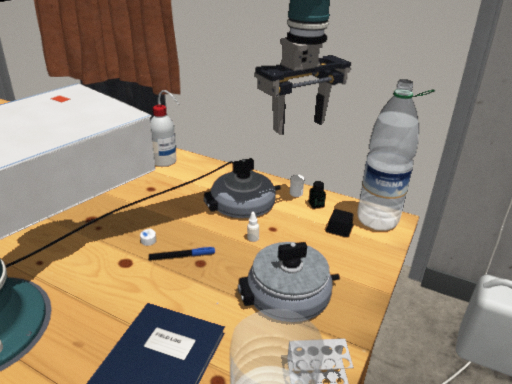

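View pics/wrist0.png

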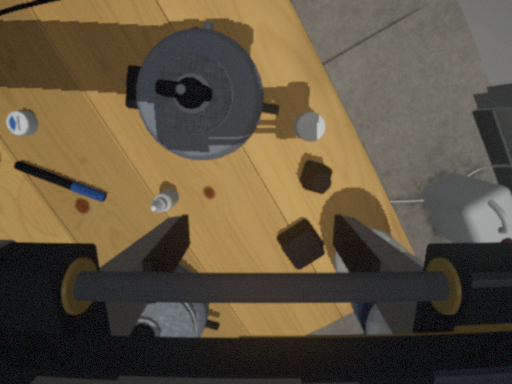

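The scene picture shows the larger felt disc on the near machine, with its knob at about (290,252). The small one is behind it at (242,168). In the wrist picture the small one is at the top, at (190,92). This agrees with the networks, so the large knob is at about (0.50, -0.20). Next I'll look from nearer.

```bash
cat > h.py <<'E'
from station import *
import numpy as np, cv2
def cloud(c):
    s=env.sense(); p,d=viewer.read_camera(c); I=viewer.camera_info(c)
    v,u=np.nonzero(d>0); z=d[v,u]
    n=cv2.undistortPoints(np.stack([u,v],1).astype(np.float64)[:,None],np.array(I["intrinsics"]),np.array(I["dist_coeffs"],float))[:,0]
    P=np.stack([n[:,0]*z,-n[:,1]*z,-z],1)
    if "eye" in I: W=P@np.array(I["rotation"]).T+I["eye"]
    else:
        T=np.array(I["T_tool_cam"]); R=np.array(s["tcp_rot"])
        W=(P@T[:3,:3].T+T[:3,3])@R.T+s["ee_pos"]
    return p,W,u,v
def wing(c,xy):
    p,W,u,v=cloud(c)
    m=(np.linalg.norm(W[:,:2]-xy,axis=1)<.045)&(abs(W[:,2]-.112)<.008)
    q=W[m]; (cx,cy),(a,b),ang=cv2.minAreaRect(q[:,:2].astype(np.float32)*1000)
    if a<b: a,b,ang=b,a,ang+90
    r=np.linalg.norm(W[:,:2]-xy,axis=1)
    f=W[(r<.1)&(abs(W[:,2]-.066)<.003)]
    print(c,m.sum(),"centre",cx,cy,"size",a,b,"ang",(ang+90)%180-90,"z",np.median(q[:,2]),"median",np.median(q[:,:2],0),
      "felt r", np.percentile(np.linalg.norm(f[:,:2]-[cx/1000,cy/1000],axis=1),[50,95]) if len(f) else None)
    return p
E
python3 - <<'E'
from h import *
wing("scene",[.5,-.2]); wing("scene",[.574,.096])
T=np.array(viewer.camera_info("wrist")["T_tool_cam"]); print(T.round(3))
R=np.array(env.sense()["tcp_rot"])
off=R@T[:3,3]; print(off)
env.reach([.5-off[0],-.2-off[1],.25],R)
p=wing("wrist",[.5,-.2]); cv2.imwrite("pics/w1.png",p[:,:,::-1])
print(tip_of("wrist","large_knob_grip"),env.sense()["t"],env.sense()["joint_positions"])
E
```

```text
scene 237 centre 493.03729248046875 -199.42176818847656 size 49.318603515625 15.449081420898438 ang -20.410133361816406 z 0.11139613673575133 median [ 0.49108084 -0.20139959] felt r [0.05117226 0.06548175]
scene 124 centre 573.1741943359375 96.72076416015625 size 46.87389373779297 15.300148963928223 ang -2.082855224609375 z 0.1104645927375299 median [0.57287327 0.0945899 ] felt r [0.03330062 0.04172137]
[[ 0.     0.972  0.235  0.066]
 [ 1.     0.    -0.     0.001]
 [-0.     0.235 -0.972 -0.171]
 [ 0.     0.     0.     1.   ]]
[0.0011725  0.06579878 0.17132732]
wrist 567 centre 495.3528137207031 -200.43418884277344 size 48.549434661865234 13.924108505249023 ang -17.94610595703125 z 0.11270265388734824 median [ 0.49468682 -0.20015966] felt r [0.04917988 0.06454048]
[{'at': [0.4884, -0.1992, 0.1021], 'score': 0.8}] 1.675 [ 0.36745401  0.28860474  0.07262039  1.78081819 -0.02397445  1.07362543
  0.45166393]
```

View pics/w1.png

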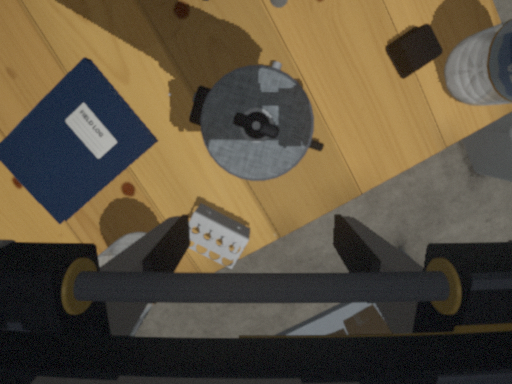

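Both felt radii match (65 mm and 42 mm), and the wing is centred at about (0.4945, -0.200) at -18.5°. It runs from (235,118) to (278,132) in the picture, which agrees. The hub tops out at 84 mm, so I'll keep the fingertips just above it and grip across the wing.

```bash
cat >> h.py <<'E'
C=np.array([.4945,-.2003]); A0=-18.3
def Rw(deg):  # wing direction deg -> tool y across it, z down
    a=np.radians(deg+90); y=np.array([np.cos(a),np.sin(a),0]); z=np.array([0,0,-1.])
    return np.stack([np.cross(y,z),y,z],1)
def st(l):
    s=env.sense(); print(l,round(s["t"],2),"pos",np.round(s["ee_pos"],4),"F",np.round(s["wrist_force"],1),"M",np.round(s["moment"],2),"w",round(float(s["gripper_width"]),4),"g",s["grasp_force"],"q7",round(float(s["joint_positions"][6]),2))
E
python3 - <<'E'
from h import *
for k in (0,-40,-75):
    q=solver.inverse_kinematics([*C,.088],Rw(A0+k)); print(k,None if q is None else np.round(q,2))
env.reach([*C,.2],Rw(A0)); st("hover")
env.movel([*C,.088]); st("down")
effector.grasp(25); st("grip")
E
```

```text
0 [ 0.45  0.45 -0.15  1.98  0.1   0.72  1.48]
-40 [ 0.35  0.45 -0.04  1.98  0.03  0.71  0.85]
-75 [ 0.29  0.44  0.04  1.99 -0.03  0.71  0.29]
hover 2.67 pos [ 0.4949 -0.2002  0.2001] F [-0.1 -0.4 -0.2] M [ 0.05 -0.03  0.03] w 0.0915 g 0.0 q7 1.52
down 3.58 pos [ 0.4951 -0.2005  0.0887] F [ 0.4 -1.4  0.7] M [ 0.05 -0.13 -0.05] w 0.0919 g 0.0 q7 1.49
grip 4.73 pos [ 0.4944 -0.2006  0.088 ] F [ 0.8 -1.8  0.5] M [-0.13  0.01 -0.12] w 0.0136 g 24.98110681772232 q7 1.49
```

Gripped at 13.6 mm, which matches the wing's thickness, with no side load. Now I'll turn it clockwise.

```bash
python3 - <<'E'
from h import *
effector.grasp(35)
for i in range(1,8):
    env.reach([*C,.088],Rw(A0-10.3*i)); st(i)
    F=env.sense()["wrist_force"]
    if np.linalg.norm(F)>50: print("stop"); break
else:
    env.pause(.3); effector.release(); env.movel([*C,.2]); st("up")
    T=np.array(viewer.camera_info("wrist")["T_tool_cam"])
    R=np.array([[0,1,0],[1,0,0],[0,0,-1.]]); off=R@T[:3,3]
    env.reach([.4945-off[0],-.2-off[1],.25],R)
    wing("wrist",C); wing("scene",C); wing("scene",[.574,.096]); st("end")
E
```

```text
1 5.22 pos [ 0.4944 -0.2006  0.088 ] F [-1.  -2.4  0.1] M [-0.54  0.17 -0.08] w 0.0136 g 34.98063147068024 q7 1.34
2 5.5 pos [ 0.4944 -0.2007  0.088 ] F [-1.7 -2.6 -0.2] M [-0.64  0.19 -0.08] w 0.0137 g 34.98040974140167 q7 1.19
3 5.78 pos [ 0.4943 -0.2007  0.088 ] F [-1.8 -3.7  0.3] M [-0.81  0.24 -0.09] w 0.0135 g 34.98031675815582 q7 1.03
4 6.05 pos [ 0.4944 -0.2007  0.088 ] F [-1.5 -4.7  1.9] M [-0.95  0.31 -0.17] w 0.0134 g 34.980318546295166 q7 0.88
5 6.33 pos [ 0.4943 -0.2007  0.088 ] F [-1.6 -4.9  0.1] M [-1.14  0.4  -0.13] w 0.0134 g 34.980236291885376 q7 0.73
6 6.6 pos [ 0.4943 -0.2007  0.088 ] F [-2.7 -4.4  1.4] M [-1.12  0.45 -0.1 ] w 0.0137 g 34.98056888580322 q7 0.57
7 6.88 pos [ 0.4943 -0.2007  0.088 ] F [-2.1 -4.4  1.2] M [-1.12  0.53 -0.05] w 0.0134 g 34.98081564903259 q7 0.42
up 9.28 pos [ 0.4939 -0.2001  0.1992] F [ 0.5 -0.3 -0.1] M [0.01 0.07 0.  ] w 0.0919 g 0.0 q7 0.38
wrist 589 centre 495.33831787109375 -200.35162353515625 size 49.1634635925293 12.967513084411621 ang 89.67485046386719 z 0.11276964422026597 median [ 0.49522862 -0.20045902] felt r [0.04927666 0.06454109]
scene 218 centre 493.2296447753906 -199.41671752929688 size 49.990787506103516 14.350345611572266 ang 89.79104614257812 z 0.1112584396059377 median [ 0.49085181 -0.20278566] felt r [0.05096461 0.06546613]
scene 124 centre 574.0437622070312 97.54828643798828 size 49.7574462890625 17.053245544433594 ang -9.0528564453125 z 0.11060912763596739 median [0.57279294 0.09439651] felt r [0.03369657 0.04146914]
end 9.86 pos [ 0.4929 -0.2642  0.2485] F [-0.4 -0.3  0.1] M [0.01 0.01 0.03] w 0.0919 g 0.0 q7 0.5
```

The wing went from -18° to -90°, so it turned about 72° (1.26 rad) clockwise. The arm is clear of everything and was never near the other knob.

```bash
python3 -c "
from station import *
env.pause(.3);print(workorder.finish_job())"
```

```text
the job is handed in; nothing more can be done
None
```

I turned the larger-disc polisher's knob about 72° clockwise (measured from the camera images), let go with the arm clear, left the other knob untouched, and handed the job in at about 10 s; no verdict came back.

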